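# Clamp the toy truck's glued roof under the notched hand press

## Robot

A 7-joint arm with a two-finger parallel gripper is mounted at the origin on the work surface. World frame = base frame: x ahead of the robot, y to its left, z up, the work surface at z = 0. Lengths are in m, angles in rad, forces in N, time in s.
With the tool pointing down it reaches from about 0.4 to 0.875 m from the base axis. Payload 6.5 kg.
Tool frame: the origin (TCP) lies on the centre line of the jaws, within the pads' length; the fingertips stand bot.tip_extent ahead of it and the grasp point (between the pads) lies 6 mm ahead of it (bot.tip_extent is the distance from the TCP to the fingertips, in m); z points along the fingers, y is the line along which they close (so a half turn about z gives the same grasp; the last joint's range is limited). The gripper opens to 85 mm and grips with 20 to 120 N. Pads are 22 mm wide; open, the fingers measure 114 mm over their backs; the gripper's body (76 mm by 85 mm) begins 54 mm behind the grasp point. The pads swing forward as they close: fully open they stand 13 mm farther back than shut.
Start: joints at [1.077, 0.536, -0.004, 1.538, 0.003, 1.067, -0.071], TCP at [0.27, -0.591, 0.256] pointing down, gripper open.
Joint ranges: [-2.7, 2.7], [-0.37, 2.16], [-1.27, 1.26], [0.24, 2.4], [-1.31, 4.45], [0.19, 1.91], [-2.76, 2.76]. Speed limits (rad/s): [2.39, 2.39, 3.14, 3.14, 3.14, 3.14, 3.14].

## Interface

Orientations are given as a rotation vector (axis times angle).
In Python, from bench import bot, vision, models gives the robot as it stands.
- The arm moves only by the tool send_rows, never from a script. Its argument "targets" is a list of rows, each a list of 3 entries, a list of its own where there are three numbers: the shift along the tool's x, y, z in cm, then the turn about the tool's z in degrees, then the gripper command: -1 is fully open, 1 is shut, values between are in proportion. A call has 1 to 8 rows; each row is the pose to reach, as a shift and turn from the pose commanded when the call began, along the tool's axes at that moment; what a row does not reach only later rows make up. A row lasts 1/8 s, in which the tool goes at most 62.5 mm and 10.7 degrees, less where a joint would pass 70% of its speed; a pose out of reach is approached as far as the arm can. A call with a gripper value outside its range is refused whole. The fingers move at their own pace and stop on an object; "force" is the grip in N (left out, the last holds). Time passes only in rows, so rows that repeat a pose let the fingers close. It gives the time, the measured TCP pose, the force, the opening and the grip force at its end, in the units of the state.
- bot.read_state(): the state, without advancing time (a new reading comes with each control period).
- vision.capture(name): name is "scene" or "top" or "wrist"; returns (picture, depth): 400x640x3 uint8, red, green, blue; 400x640 float32, m along the optical axis (not along the pixel's ray), 0 where there is no reading.
- vision.camera_params(name): a dict with "fx", "fy", "cx", "cy" (pixels), "position" and "attitude" of the camera in the world; the wrist camera has in their place "hand_eye" (4x4, takes a point from camera to tool coordinates, whose origin is the TCP and whose axes are the flange's). Camera axes: x right, y down, z forward; pixel columns grow to the right and rows downward; lengths in m; the calibration is good to about 2 mm. A picture is of the moment at which its call begins: read the wrist's pose just before it. camera_params takes no time and is no camera call.
- bot.job_done(): hands the job in; it is judged then, once.
Trained networks look in the newest picture that a camera, given by its name, has taken for a name from the list of things; names that differ only in an ending like _2 or _b are one class to them, and where a whole thing is asked for, a point or a joint stands for the part that bears it (a point fixed in the world has none). Each returns a list of dicts, best first, with "p" (0 to 1); they miss things now and then, are a little off and sometimes report something else, mostly with a low value. They report only what shows in the picture. A call takes as long as a camera call. They do not tell look-alikes from the thing itself.
- models.recognise(query, camera): "location" ([column, row] in pixels, amid what is visible of it).
- models.regions_of(query, camera): "mask" (400x640 bool, what is visible of it) and "location" ([column, row] in pixels, amid what is visible of it).
The state is a dict: "t": time; "joint_pos": joint angles; "joint_vel": joint speeds; "joint_efforts": joint torques, N m; "position": TCP position; "orientation": TCP orientation; "contact_force": force on the tool from outside, world axes, zero at the start; "moment": the same for the moment, N m; "width": finger opening in m; "grip_force": force on a finger pad.
Only numpy, scipy, OpenCV 4.12 (cv2) and the standard library are available. Lean on these libraries where they do the work, as an engineer would, in place of code of your own. Each camera call takes 0.05 s, during which the arm holds its last target. There are 200 camera calls.

## Task

The roof of the toy truck standing between the press's rails has just been glued: roll the truck along the rails under the press arch until its nose is home against the wooden stop, then push the press lever down past its first two notches into the third, short of its end stop, so that the rubber pad clamps the roof. The lever springs back up when let go, so finish while still holding it down in the third notch; do not disturb the other things on the bench.

Things in the scene. Friction and masses are not known exactly. Their poses are not given: they have to be found in the camera images.
- press: Hand press fixed to the bench; lengths in mm here and below. Plywood board 500 x 220 x 16. Origin on the bench surface on the rails' centre line; z up; x along the rails, the way the truck goes in (roughly to the robot's left), y roughly towards the robot. Two wooden rails 12 wide: inner faces at y +-38.5, tops z 36, x -220 to 120.
- press_stop (a point): Foot of the wooden stop's face, on the board's top between the rails: x 120, y 0, z 16 in the press frame. The stop is 25 thick, 100 wide, its top at z 61. The truck's nose must end against this face.
- press_arch (a point): Middle of the top of the arch's beam: x 50, y 0, z 208 in the press frame. Beam x 32 to 68, underside z 178; uprights at y +-56 to +-79. Above the beam stand the ram's rod (to z 251, y 0) and the notch spring's bracket (to z 262, x 43 to 93, y 26 to 38).
- lever_pivot (a point): Lever's pivot: x 85, y 0, z 190 in the press frame, axis parallel to its y. A notch wheel 38 in radius (44 over its teeth) turns here at y 26 to 38.
- index_post (a point): Top of a thin wooden post (12 square): x 222, y -100, z 236 in the press frame. Its three brass studs, at z 218, 183 and 149, mark the height of the grip's centre in notches one, two and three.
- truck_center (a point): Centre of the toy tipper truck: 190 long, 98 high, 62 wide (70 over wheels), about 0.5 kg, rolling wheels that stop soon after a push. 49 above the wheels' undersides; x to nose, z up. Bed with flat tail face 95 behind, 36 to 78 above the wheels' undersides; cab roof 0 to 50 ahead; nose 95 ahead. Starts 65 to 125 short of the stop; home is x 25 in the press frame.
- truck: The same truck; origin midway along it, at the height of the wheels' undersides (on the board, z 16 in the press frame), axes as truck_center.
- lever (a joint): Press lever angle (rad): 0 = fully up, at rest; grows as it goes down. Notches felt at 0.25, 0.50 and 0.75; end stop at 1.0. A spring always returns it to 0. The downward push needed at the grip is about 6 N near the top, 6 N and 8 N in the first two notches and about 12 N in the third; it steps up by about 2 N on leaving each notch downwards.
- lever_grip: The lever's T grip: round wooden bar 22 thick, 90 long, parallel to the press's y. Origin at its centre, which swings 140 from the pivot: in the press frame x = 85 + 140 cos(0.45 - a), y 0, z = 190 + 140 sin(0.45 - a) for lever angle a rad (a = 0: x 211, z 251; third notch: x 219, z 149). It can turn stiffly about its own axis. Press it from above or grip it.
- pad: Rubber pad under the ram, 42 (x) x 50 (y) x 20 high; origin at the centre of its underside: x 50, y 0 and, lever up, z 144 in the press frame. The lever drives it down 50 per rad; it is sprung, meets the roof (z 114) at 0.6 rad and presses with about 7 N in the third notch.
- spare_wheel: Bystander, leave alone: spare truck wheel, a black rubber disc 42 across and 14 high, lying on the press board beside the rail farther from the robot (mm).
- screw_jar: Bystander, leave alone: small amber glass jar with a steel cap, 36 across and 45 high, standing on the press board on the robot's side, beside the stop (mm).
- other_truck: Bystander, leave alone: second toy truck of the same shape as the one on the press (190 long, 98 high), standing on the bench beyond the press (mm).
- paint_tin: Bystander, leave alone: paint tin 70 across, 80 high, on the bench on the left (mm).
- glue_bottle: Bystander, leave alone: glue bottle 44 across, 110 high, on the bench beyond the press (mm).
- screwdriver: Bystander, leave alone: screwdriver lying on the bench on the left (mm).
- wrench: Bystander, leave alone: wrench lying on the bench on the right (mm).
There are look-alikes about, which are no part of the job. Leave any blue or red look-alike of the truck alone.

How it is judged:
By the outcome, as a careful person would: the job done as asked, in the order asked, and still so for the second after the job is handed in, while the arm keeps its last pose, push and grip.
It also fails if it takes over 54 s, if anything falls off the work surface, if the arm or the gripper's body presses on something with over 40 N, if the wrist force passes 120 N, or if a joint passes its speed limit or range.

## Working session

There is one attempt and no reset: what is moved stays moved. The work goes in short steps, Python scripts to look and compute and a tool call to move; the robot and the scene stay as the last step left them, time stands still between calls to the robot, and variables do not carry over. Pictures are saved under pics/ and viewed, at most 10 in all, crops included, and the job is handed in when it is done.

Besides the shell and the picture viewer there is one more tool, called after "Call:" as name(argument=value, ...), one argument or row to a line, values as JSON. send_rows: Moves the arm, as the interface text tells. Its arguments: {"type":"object","properties":{"targets":{"type":"array","items":{"type":"array"}},"force":{"type":"number"}},"required":["targets"]}

```bash
mkdir -p pics; python3 - <<'E'
from bench import bot,vision,models
import cv2,numpy as np
s=bot.read_state();print({k:np.round(v,3).tolist() for k,v in s.items()},bot.tip_extent)
for c in("scene","top"):
    p,d=vision.capture(c);cv2.imwrite(f"pics/{c}1.png",p[:,:,::-1]);np.save(f"pics/{c}_d.npy",d);np.save(f"pics/{c}_p.npy",p)
    print(c,vision.camera_params(c))
    for q in("truck","press","lever_grip","index_post","press_stop","pad"):
        print(q,[(np.round(r["location"]).tolist(),round(r["p"],2)) for r in models.recognise(q,c)[:3]])
E
```

```text
{'t': 0.0, 'joint_pos': [1.077, 0.537, -0.004, 1.539, 0.003, 1.067, -0.071], 'joint_vel': [-0.001, -0.001, -0.001, -0.0, -0.001, 0.001, 0.002], 'joint_efforts': [0.0, -58.342, 1.048, -25.911, 0.012, 0.01, -0.0], 'position': [0.269, -0.591, 0.255], 'orientation': [-3.068, -0.667, 0.001], 'contact_force': [0.8, -0.26, -0.112], 'moment': [0.018, 0.012, -0.022], 'grip_force': 0.0, 'width': 0.085} 0.025
scene {'fx': 441.9795892077227, 'fy': 441.9795892077227, 'cx': 313.7672059694412, 'cy': 202.21128994858591, 'position': array([ 1.37878237, -0.84162766,  1.19233634]), 'attitude': array([-2.13261436, -0.89915696,  0.41959971])}
truck [([315.0, 228.0], 0.88), ([244.0, 216.0], 0.74), ([247.0, 273.0], 0.57)]
press [([336.0, 220.0], 0.94)]
lever_grip [([368.0, 154.0], 0.71), ([332.0, 198.0], 0.35)]
index_post [([338.0, 219.0], 0.83)]
press_stop [([336.0, 216.0], 0.7)]
pad [([335.0, 194.0], 0.4)]
top {'fx': 360.9527617415033, 'fy': 360.9527617415033, 'cx': 323.85712943866264, 'cy': 205.56243992208738, 'position': array([ 0.38002941, -0.01517518,  1.21944235]), 'attitude': array([-2.13969866,  2.15932817, -0.14904996])}
truck [([376.0, 280.0], 0.89), ([419.0, 215.0], 0.68), ([324.0, 208.0], 0.6)]
press [([289.0, 213.0], 0.89)]
lever_grip [([220.0, 206.0], 0.85)]
index_post [([287.0, 214.0], 0.66)]
press_stop [([284.0, 215.0], 0.58)]
pad [([288.0, 214.0], 0.43)]
```

View pics/scene1.png

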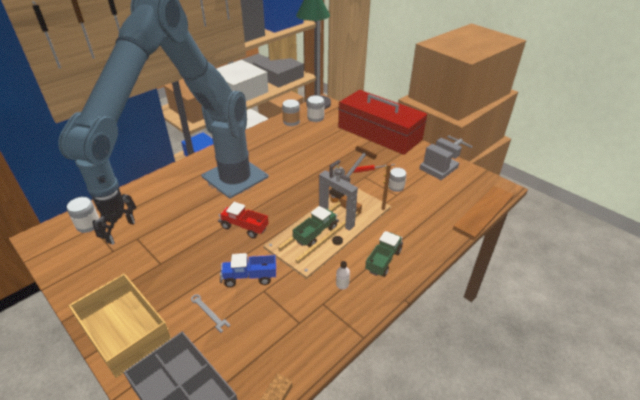

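View pics/top1.png

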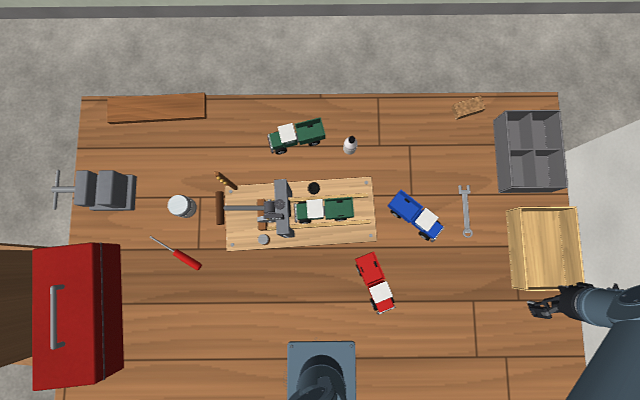

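The top view shows the press board spanning about (222–377, 178–250) px. The green truck on its rails is at (324,208), with its white cab facing left towards the arch. The grip bar is at (220,206). The other trucks are green at (297,134), blue at (415,215) and red at (375,282). Only the green one at (324,208) stands between the rails, so it is the one meant. Next I fit the frames and confirm in a crop.

```bash
cat > h.py <<'E'
import numpy as np,cv2
from scipy.spatial.transform import Rotation as R
def cloud(d,cp):
    v,u=np.mgrid[:400,:640]
    P=np.stack([(u-cp["cx"])*d/cp["fx"],(v-cp["cy"])*d/cp["fy"],d],-1)
    if "hand_eye" in cp: return P
    return P@R.from_rotvec(cp["attitude"]).as_matrix().T+cp["position"]
E
python3 - <<'E'
from bench import bot,vision,models
from h import *
p=np.load("pics/top_p.npy");d=np.load("pics/top_d.npy");W=cloud(d,vision.camera_params("top"))
z=W[...,2]; roi=np.zeros((400,640),bool);roi[160:265,200:395]=1
roi[:,:]&=True
print("bench z",np.median(z[150:165,330:400]),"board z",np.median(z[235:245,300:370]))
b=roi&(z>.009)&(z<.3)&(d>0)
n,l,st,c=cv2.connectedComponentsWithStats((roi&(z>.009)&(z<.025)).astype(np.uint8))
i=1+np.argmax(st[1:,4]);pts=W[l==i][:,:2]
rect=cv2.minAreaRect((pts*1000).astype(np.float32));print("board",rect,st[i])
def show(n,m):
    q=W[m];print(n,len(q),np.round(q.min(0),3),np.round(q.max(0),3),"med",np.round(np.median(q,0),3))
show("archtop",roi&(z>.2)&(z<.215))
show("high",roi&(z>.235)&(z<.28))
show("grip",b&(z>.22)&(np.arange(640)<226))
show("rails",roi&(z>.03)&(z<.04))
show("roof",roi&(z>.105)&(z<.12))
for (a,bb) in((.03,.04),(.08,.12),(.2,.215),(.235,.28)):
    m=roi&(z>a)&(z<bb);r=cv2.minAreaRect((W[m][:,:2]*1000).astype(np.float32));print(a,r)
cv2.imwrite("pics/c1.png",cv2.resize(p[165:260,205:390,::-1],None,fx=4,fy=4,interpolation=cv2.INTER_CUBIC))
E
```

```text
bench z 0.0013802883709044256 board z 0.016936113464168345
board ((523.8822631835938, 66.76322937011719), (220.39707946777344, 501.1245422363281), 3.336566925048828) [ 225  177  152   74 4892]
archtop 765 [0.442 0.085 0.2  ] [0.614 0.281 0.215] med [0.518 0.111 0.209]
high 559 [0.467 0.093 0.235] [0.617 0.29  0.268] med [0.512 0.256 0.259]
grip 325 [0.467 0.251 0.221] [0.617 0.291 0.267] med [0.518 0.265 0.26 ]
rails 750 [ 0.353 -0.249  0.03 ] [0.626 0.277 0.04 ] med [ 0.493 -0.017  0.036]
roof 318 [ 0.441 -0.013  0.105] [0.616 0.286 0.12 ] med [0.527 0.015 0.115]
0.03 ((507.4333801269531, 27.237457275390625), (533.7328491210938, 235.85614013671875), 77.9413833618164)
0.08 ((480.8719177246094, 33.020751953125), (531.457275390625, 221.14724731445312), 84.1871566772461)
0.2 ((527.1725463867188, 182.94354248046875), (208.29376220703125, 157.34950256347656), 84.9560775756836)
0.235 ((550.54931640625, 189.61672973632812), (151.0522918701172, 187.3489990234375), 5.719808101654053)
```

View pics/c1.png

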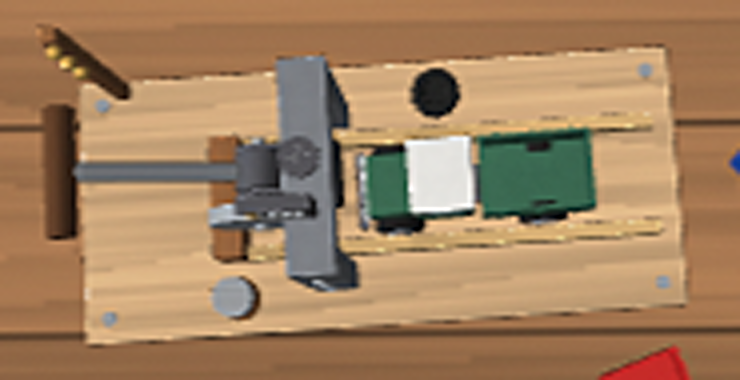

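The crop confirms the green truck sits between the two rails, tail at crop (594,170) and nose at (360,185), facing the arch. The grip is at crop (60,170) with the studded post at its upper left. The board fit gives 220x501 mm, so the frame is good.

```bash
cat >> h.py <<'E'
O=np.array([.5239,.0668]);th=np.radians(3.34)
UX=np.array([-np.sin(th),np.cos(th)]);UY=np.array([-np.cos(th),-np.sin(th)])
def press(W): return np.concatenate([((W[...,:2]-O)@np.stack([UX,UY],1)),W[...,2:]],-1)*1000
def plan(s,xp,yp,zp):   # tip target in press mm -> tool shift cm from now
    tip=.025; w=np.r_[O+(xp*UX+yp*UY)/1000, zp/1000+tip]
    Rm=R.from_rotvec(s["orientation"]).as_matrix()
    return np.round(Rm.T@(w-s["position"])*100,2)
def now(s): return np.round(press(np.asarray(s["position"])),1)
E
python3 - <<'E'
from bench import bot,vision
from h import *
d=np.load("pics/top_d.npy");P=press(cloud(d,vision.camera_params("top")))
x,y,z=P[...,0],P[...,1],P[...,2]
def show(n,m):
    q=P[m];print(n,len(q),np.round(np.percentile(q,[1,50,99],axis=0),0).tolist())
show("arch",(z>200)&(z<215)&(abs(x-50)<40)&(abs(y)<90))
show("grip",(z>225)&(z<275)&(x>190)&(x<250)&(abs(y)<70))
show("roof",(z>108)&(z<120)&(abs(y)<45)&(x<50)&(x>-200))
show("bed/tail",(z>50)&(z<120)&(abs(y)<45)&(x<20)&(x>-230))
show("rails",(z>30)&(z<42)&(abs(y)<60)&(x<0)&(x>-250))
show("stop",(z>54)&(z<68)&(x>100)&(x<170)&(abs(y)<60))
s=bot.read_state()
Rm=R.from_rotvec(s["orientation"]).as_matrix();print(np.round(Rm,3), "turn deg",np.degrees(np.arctan2(Rm[1,0],Rm[0,0]))-3.34)
for t in((-215,0,160),(-215,0,60)): print(t,plan(s,*t))
E
```

```text
arch 709 [[22.0, -76.0, 201.0], [42.0, 2.0, 209.0], [88.0, 77.0, 213.0]]
grip 266 [[190.0, -44.0, 251.0], [198.0, 1.0, 261.0], [211.0, 45.0, 265.0]]
roof 295 [[-78.0, -28.0, 111.0], [-54.0, 1.0, 115.0], [-29.0, 29.0, 120.0]]
bed/tail 1192 [[-172.0, -31.0, 51.0], [-85.0, 1.0, 80.0], [12.0, 33.0, 118.0]]
rails 491 [[-228.0, -50.0, 32.0], [-116.0, 40.0, 37.0], [-3.0, 51.0, 42.0]]
stop 143 [[110.0, -49.0, 56.0], [123.0, 1.0, 62.0], [134.0, 50.0, 66.0]]
[[ 0.91   0.415  0.   ]
 [ 0.415 -0.91  -0.   ]
 [ 0.     0.    -1.   ]] turn deg 21.176938655942894
(-215, 0, 160) [ 42.67 -29.29   7.13]
(-215, 0, 60) [ 42.67 -29.29  17.13]
```

```bash
sed -i 's/^UX=/O=O\nUX=/; s/^def press/O=O-.009*UX+.001*UY\ndef press/' h.py; python3 -c "
from h import *;print(O)"
```

```text
[0.52342605 0.05775703]
```

Call:
send_rows(
  targets=[
    [[5,-3.5,0.5],3,1],
    [[10,-7,1],6,1],
    [[16,-11,2],9,1],
    [[22,-15,3],12,1],
    [[28,-19,4],15,1],
    [[34,-23,5],18,1],
    [[39,-27,6],21,1],
    [[42.7,-29.3,7],21.2,1],
  ],
  force=40,
)

```text
t: 1.7
position: [0.5247, -0.1674, 0.1912]
orientation: [3.14, 0.09, 0.002]
contact_force: [0.4, -0.2, -0.4]
width: -0.0
grip_force: 0.0
```

Call:
send_rows(
  targets=[
    [[0,0,0],0,1],
    [[0,0,0],0,1],
  ],
)

```text
t: 1.95
position: [0.5235, -0.1695, 0.1911]
orientation: [3.14, 0.091, -0.0]
contact_force: [-0.2, -1.0, -0.0]
width: 0.0001
grip_force: 0.0
```

```bash
python3 - <<'E'
from bench import bot
from h import *
s=bot.read_state();print(now(s),s["width"],plan(s,-206,0,60),R.from_rotvec(s["orientation"]).as_matrix().round(3).tolist())
E
```

```text
[-226.9   13.1  191.1] 0.00011392853519400595 [ 1.32 -2.09 10.6 ] [[0.998, 0.058, -0.0], [0.058, -0.998, -0.001], [-0.0, 0.001, -1.0]]
```

Call:
send_rows(
  targets=[
    [[1.3,-2,3],0,1],
    [[1.3,-2,6.5],0,1],
    [[1.3,-2,9.5],0,1],
    [[1.3,-2,10.6],0,1],
    [[1.3,-2,10.6],0,1],
  ],
)

```text
t: 2.58
position: [0.535, -0.1496, 0.0851]
orientation: [3.14, 0.088, -0.001]
contact_force: [-0.4, 0.3, 0.9]
width: 0.0001
grip_force: 0.0
```

Call:
send_rows(
  targets=[
    [[0,-0.9,0],0,1],
    [[0,-1.8,0],0,1],
    [[0,-2.4,0],0,1],
    [[0,-3,0],0,1],
    [[0,-3.6,0],0,1],
    [[0,-4.2,0],0,1],
    [[0,-4.8,0],0,1],
    [[0,-5.4,0],0,1],
  ],
)

```text
t: 3.58
position: [0.5323, -0.0941, 0.085]
orientation: [3.14, 0.091, -0.0]
contact_force: [0.9, -0.6, 1.1]
width: 0.0002
grip_force: 0.4
```

```bash
python3 - <<'E'
from bench import bot,vision
from h import *
s=bot.read_state();print(now(s),s["contact_force"])
p,d=vision.capture("top");P=press(cloud(d,vision.camera_params("top")));x,y,z=P[...,0],P[...,1],P[...,2]
q=P[(z>108)&(z<120)&(abs(y)<45)&(x<50)&(x>-200)];print(np.percentile(q,[1,50,99],axis=0).round(0).tolist())
cv2.imwrite("pics/c2.png",cv2.resize(p[150:290,205:405,::-1],None,fx=4,fy=4))
E
```

```text
[-152.1   -0.    85. ] [ 0.91323364 -0.59846539  1.09193114]
[[-43.0, -28.0, 110.0], [-19.0, -0.0, 115.0], [5.0, 28.0, 119.0]]
```

View pics/c2.png

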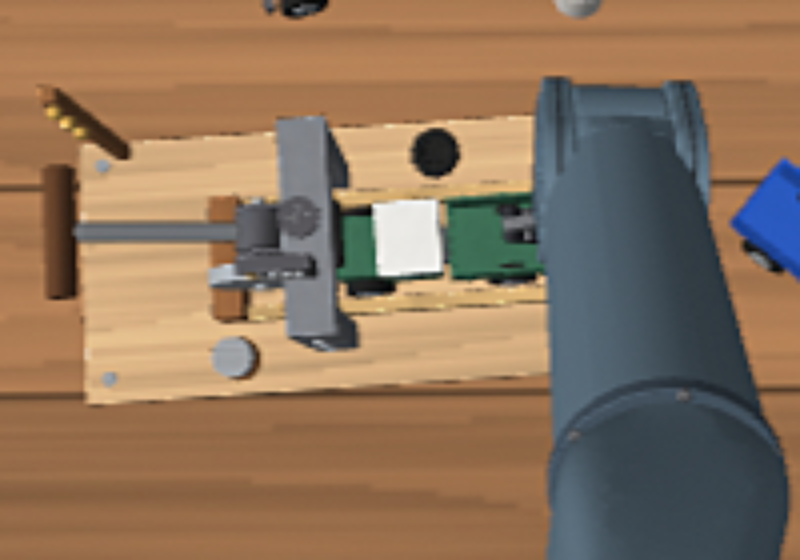

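The picture shows the truck rolling straight; its roof is at crop (407,238) and the nose is entering the arch. About 68 mm remain.

Call:
send_rows(
  targets=[
    [[0,-0.7,0],0,1],
    [[0,-1.4,0],0,1],
    [[0,-2.1,0],0,1],
    [[0,-2.8,0],0,1],
    [[0,-3.5,0],0,1],
    [[0,-4.2,0],0,1],
    [[0,-4.9,0],0,1],
    [[0,-5.5,0],0,1],
  ],
)

```text
t: 4.62
position: [0.5291, -0.039, 0.085]
orientation: [-3.14, -0.091, 0.0]
contact_force: [-0.6, -1.4, 1.0]
width: -0.0002
grip_force: 0.4
```

Call:
send_rows(
  targets=[
    [[0,-0.3,0],0,1],
    [[0,-0.6,0],0,1],
    [[0,-0.8,0],0,1],
    [[0,-1.0,0],0,1],
    [[0,-1.1,0],0,1],
    [[0,-1.2,0],0,1],
  ],
)

```text
t: 5.38
position: [0.5285, -0.0276, 0.085]
orientation: [3.14, 0.091, -0.0]
contact_force: [-0.3, -1.1, -0.5]
width: 0.0
grip_force: 0.4
```

```bash
python3 - <<'E'
from bench import bot,vision
from h import *
s=bot.read_state();print(now(s),s["contact_force"])
E
```

```text
[-85.5  -0.1  85. ] [-0.26956273 -1.1317963  -0.53724922]
```

Creep in 1–1.5 mm steps until the force shows the stop.

Call:
send_rows(
  targets=[
    [[0,-0.1,0],0,1],
    [[0,-0.2,0],0,1],
    [[0,-0.3,0],0,1],
    [[0,-0.3,0],0,1],
  ],
)

```text
t: 5.88
position: [0.5283, -0.0264, 0.0851]
orientation: [3.138, 0.088, -0.0]
contact_force: [-0.3, -6.5, 1.7]
width: 0.0003
grip_force: 3.0
```

Call:
send_rows(
  targets=[
    [[0,-0.1,0],0,1],
    [[0,-0.1,0],0,1],
  ],
)

```text
t: 6.12
position: [0.5282, -0.0264, 0.0851]
orientation: [3.138, 0.087, -0.0]
contact_force: [-1.5, -9.4, 1.3]
width: -0.0001
grip_force: 4.2
```

The tool has stopped and the force is rising, so the truck is home at the expected place. Next I back off and rise.

Call:
send_rows(
  targets=[
    [[0,0.3,0],0,1],
    [[0,0.8,0],0,1],
    [[0,2,0],0,1],
    [[0,5,0],0,1],
    [[0,6,-5],0,1],
    [[0,6,-10],0,1],
    [[-2,6,-15],0,1],
    [[-6,6,-21],0,1],
  ],
)

```text
t: 7.12
position: [0.477, -0.087, 0.2887]
orientation: [-3.14, -0.091, -0.001]
contact_force: [-0.4, 0.0, 0.1]
width: 0.0003
grip_force: 0.0
```

```bash
python3 - <<'E'
from bench import bot,vision
from h import *
s=bot.read_state();print(now(s),s["contact_force"],s["joint_pos"])
p,d=vision.capture("top");P=press(cloud(d,vision.camera_params("top")));x,y,z=P[...,0],P[...,1],P[...,2]
q=P[(z>70)&(z<100)&(abs(y)<45)&(x<0)&(x>-120)];print("bed",np.percentile(q,[1,50,99],axis=0).round(0).tolist())
q=P[(z>240)&(z<280)&(abs(y)<65)&(x>190)&(x<240)];print("grip",np.percentile(q,[1,50,99],axis=0).round(0).tolist())
pc=vision.camera_params("scene");p,d=vision.capture("scene");P=press(cloud(d,pc));x,y,z=P[...,0],P[...,1],P[...,2]
q=P[(z>235)&(z<280)&(abs(y)<65)&(x>190)&(x<240)];print("grip scene",len(q),np.percentile(q,[1,50,99],axis=0).round(0).tolist())
cv2.imwrite("pics/s2.png",cv2.resize(p[130:290,220:440,::-1],None,fx=3.6,fy=3.6,interpolation=cv2.INTER_CUBIC))
print(plan(s,200,0,330),plan(s,-140,150,330),plan(s,200,150,330))
E
```

```text
[-141.8   54.8  288.7] [-3.64582680e-01  2.41920898e-04  1.28221533e-01] [ 0.15046768  0.21797074 -0.07242747  1.9254091   0.01837071  0.9979124
 -1.44311774]
bed [[-71.0, -31.0, 70.0], [-41.0, -3.0, 93.0], [-2.0, 32.0, 99.0]]
grip [[192.0, -44.0, 246.0], [206.0, -1.0, 261.0], [219.0, 44.0, 265.0]]
grip scene 132 [[192.0, -48.0, 238.0], [201.0, -6.0, 254.0], [215.0, 44.0, 262.0]]
[  5.47 -34.19  -6.62] [-9.52 -0.18 -6.64] [ -9.53 -34.18  -6.64]
```

View pics/s2.png

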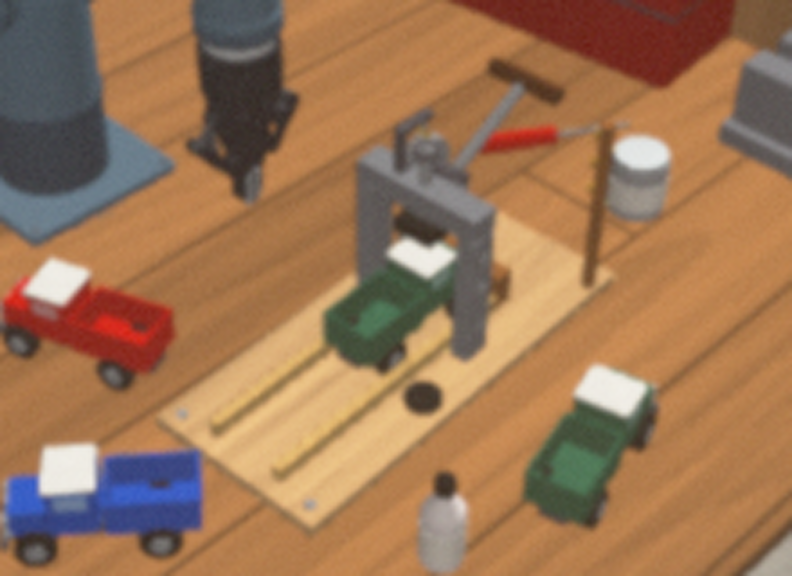

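The truck is home under the arch: tail at x about −71, roof at crop (422,257) below the pad. Nothing else has moved, and the grip at (525,80) is free. I go over the arch to above the grip.

Call:
send_rows(
  targets=[
    [[0,0,-4],0,1],
    [[0,-3,-6.6],0,1],
    [[0,-8,-6.6],0,1],
    [[1,-13,-6.6],0,1],
    [[2,-18,-6.6],0,1],
    [[3,-23,-6.6],0,1],
    [[4,-28,-6.6],0,1],
    [[5.4,-33,-6.6],0,1],
  ],
)

```text
t: 8.22
position: [0.5123, 0.247, 0.3526]
orientation: [3.14, 0.09, -0.001]
contact_force: [1.0, 0.1, 0.5]
width: -0.0002
grip_force: 0.0
```

Call:
send_rows(
  targets=[
    [[0,-0.5,0],0,1],
    [[0,-1,0],0,1],
    [[0,-1,0],0,1],
  ],
)

```text
t: 8.6
position: [0.5116, 0.2547, 0.3529]
orientation: [3.14, 0.089, -0.0]
contact_force: [0.7, 0.2, 0.0]
width: 0.0001
grip_force: 0.0
```

```bash
python3 - <<'E'
from bench import bot,vision
from h import *
s=bot.read_state();print(now(s),s["contact_force"],s["orientation"])
cp=vision.camera_params("wrist");p,d=vision.capture("wrist");H=np.array(cp["hand_eye"])
C=cloud(d,cp)@H[:3,:3].T+H[:3,3]; W=C@R.from_rotvec(s["orientation"]).as_matrix().T+s["position"];P=press(W);x,y,z=P[...,0],P[...,1],P[...,2]
m=(z>245)&(z<285)&(abs(y)<65)&(x>180)&(x<250)&(d>0);q=P[m]
print("grip",len(q),np.percentile(q,[1,50,99],axis=0).round(0).tolist()) if len(q) else print("none")
cv2.imwrite("pics/w1.png",p[:,:,::-1]); print(plan(s,213,0,268),plan(s,219,0,160))
E
```

```text
[1.973e+02 3.000e-01 3.529e+02] [0.68689787 0.17396004 0.03155537] [ 3.13967282e+00  8.85502538e-02 -3.47977951e-04]
grip 3581 [[185.0, -48.0, 246.0], [209.0, -11.0, 260.0], [221.0, 25.0, 263.0]]
[ 0.03 -1.57  5.98] [ 0.03 -2.18 16.78]
```

View pics/w1.png

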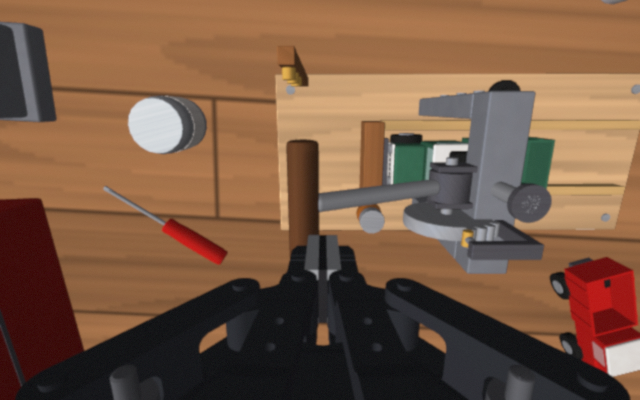

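The wrist view shows the grip bar at (303,195) directly ahead of the closed fingertips at (323,250). Depth puts its centre at x about 210 and its top at z about 262. I press down along its arc.

Call:
send_rows(
  targets=[
    [[0,-1.5,1.5],0,1],
    [[0,-1.5,3.5],0,1],
    [[0,-1.5,5],0,1],
    [[0,-1.5,6],0,1],
    [[0,-1.5,6.4],0,1],
    [[0,-1.6,6.8],0,1],
    [[0,-1.8,7.2],0,1],
    [[0,-1.9,7.6],0,1],
  ],
)

```text
t: 9.65
position: [0.5106, 0.2756, 0.2784]
orientation: [-3.139, -0.091, -0.002]
contact_force: [-3.1, 0.4, 7.2]
width: 0.0005
grip_force: 3.4
```

```bash
python3 - <<'E'
from bench import bot
from h import *
s=bot.read_state();print(now(s)-[0,0,25],s["contact_force"])
for a in(.25,.5,.75): print(a,plan(s,84+140*np.cos(.45-a),0,201+140*np.sin(.45-a)))
E
```

```text
[2.183e+02 1.000e-01 2.534e+02] [-3.05993413  0.35503409  7.18449032]
0.25 [ 0.01 -0.29  2.45]
0.5 [ 0.   -0.55  5.94]
0.75 [-0.    0.06  9.37]
```

Call:
send_rows(
  targets=[
    [[0,-0.1,0.6],0,1],
    [[0,-0.2,1.2],0,1],
    [[0,-0.25,1.8],0,1],
    [[0,-0.3,2.4],0,1],
    [[0,-0.4,3],0,1],
    [[0,-0.45,3.6],0,1],
    [[0,-0.5,4.2],0,1],
    [[0,-0.5,4.8],0,1],
  ],
)

```text
t: 10.65
position: [0.5102, 0.2838, 0.2313]
orientation: [-3.134, -0.094, -0.005]
contact_force: [-3.5, 4.9, 8.6]
width: -0.0001
grip_force: 4.3
```

```bash
python3 - <<'E'
from bench import bot
from h import *
s=bot.read_state();print(now(s)-[0,0,25],s["contact_force"],s["moment"])
for a in(.5,.75): print(a,plan(s,84+140*np.cos(.45-a),0,201+140*np.sin(.45-a)))
E
```

```text
[2.264e+02 1.000e-01 2.063e+02] [-3.52312892  4.93268452  8.55539357] [1.0631509  0.70477405 0.00360643]
0.5 [0.   0.27 1.23]
0.75 [-0.01  0.89  4.66]
```

Call:
send_rows(
  targets=[
    [[0,0.1,0.5],0,1],
    [[0,0.2,1],0,1],
    [[0,0.2,1.5],0,1],
    [[0,0.3,2.1],0,1],
    [[0,0.4,2.7],0,1],
    [[0,0.5,3.3],0,1],
    [[0,0.6,3.8],0,1],
    [[0,0.6,3.8],0,1],
  ],
)

```text
t: 11.65
position: [0.5107, 0.2775, 0.1932]
orientation: [-3.135, -0.093, -0.005]
contact_force: [-3.3, 5.1, 10.8]
width: 0.0001
grip_force: 5.3
```

```bash
python3 - <<'E'
from bench import bot,vision
from h import *
s=bot.read_state();print(now(s)-[0,0,25],s["contact_force"],s["moment"])
for a in(.7,.75): print(a,plan(s,84+140*np.cos(.45-a),0,201+140*np.sin(.45-a)))
cp=vision.camera_params("wrist");p,d=vision.capture("wrist");H=np.array(cp["hand_eye"])
C=cloud(d,cp)@H[:3,:3].T+H[:3,3]; P=press(C@R.from_rotvec(s["orientation"]).as_matrix().T+s["position"]);x,y,z=P[...,0],P[...,1],P[...,2]
m=(z>130)&(z<190)&(y<-20)&(y>-43)&(x>190)&(x<250)&(d>0);q=P[m];print(len(q),np.percentile(q,[1,50,99],axis=0).round(0).tolist())
cv2.imwrite("pics/w2.png",p[:,:,::-1])
E
```

```text
[ 2.201e+02 -1.000e-01  1.682e+02] [-3.2923706   5.08929686 10.78586285] [ 0.97203791  0.83882653 -0.00169033]
0.7 [-0.01  0.05  0.19]
0.75 [-0.01  0.24  0.86]
2132 [[210.0, -43.0, 161.0], [220.0, -32.0, 167.0], [231.0, -20.0, 170.0]]
```

View pics/w2.png

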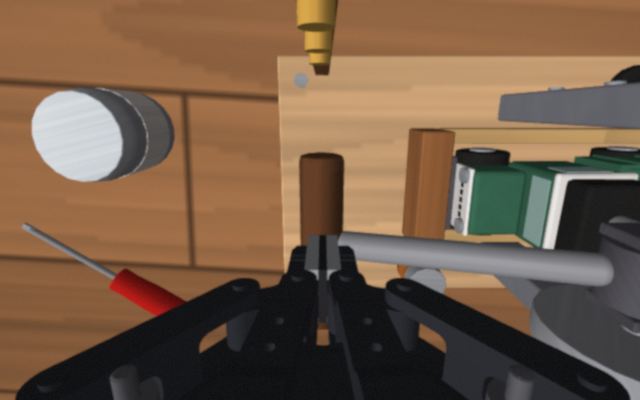

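The wrist view shows the tip sitting on the bar at (322,240), beside the rod. The stop is at (428,190), and the truck's nose and roof are under the pad at right. The lever angle is about 0.69, so about 8 mm more is needed.

Call:
send_rows(
  targets=[
    [[0,0.05,0.2],0,1],
    [[0,0.1,0.4],0,1],
    [[0,0.15,0.6],0,1],
    [[0,0.2,0.8],0,1],
    [[0,0.2,0.8],0,1],
    [[0,0.2,0.8],0,1],
  ],
)

```text
t: 12.45
position: [0.5109, 0.2755, 0.1855]
orientation: [-3.135, -0.093, -0.005]
contact_force: [-4.4, 5.2, 10.9]
width: 0.0001
grip_force: 5.5
```

```bash
python3 - <<'E'
from bench import bot,vision
from h import *
s=bot.read_state();print(now(s)-[0,0,25],s["contact_force"])
def wz(): 
    s=bot.read_state();cp=vision.camera_params("wrist");p,d=vision.capture("wrist");H=np.array(cp["hand_eye"])
    C=cloud(d,cp)@H[:3,:3].T+H[:3,3]; P=press(C@R.from_rotvec(s["orientation"]).as_matrix().T+s["position"]);x,y,z=P[...,0],P[...,1],P[...,2]
    q=P[(z>120)&(z<190)&(y<-20)&(y>-43)&(x>190)&(x<250)&(d>0)];print("bar",np.percentile(q,[1,50,99],axis=0).round(1).tolist())
wz()
p,d=vision.capture("scene");P=press(cloud(d,vision.camera_params("scene")));x,y,z=P[...,0],P[...,1],P[...,2]
cv2.imwrite("pics/s3.png",cv2.resize(p[130:290,220:440,::-1],None,fx=3.6,fy=3.6,interpolation=cv2.INTER_CUBIC))
q=P[(z>60)&(z<100)&(abs(y)<40)&(x<-10)&(x>-120)];print("bed",np.percentile(q,[1,50,99],axis=0).round(0).tolist())
E
```

```text
[ 2.182e+02 -1.000e-01  1.605e+02] [-4.4233852   5.23026988 10.87851647]
bar [[207.8, -42.8, 152.6], [217.9, -31.8, 159.4], [228.5, -20.3, 161.7]]
bed [[-77.0, -35.0, 61.0], [-56.0, -8.0, 79.0], [-11.0, 31.0, 96.0]]
```

View pics/s3.png

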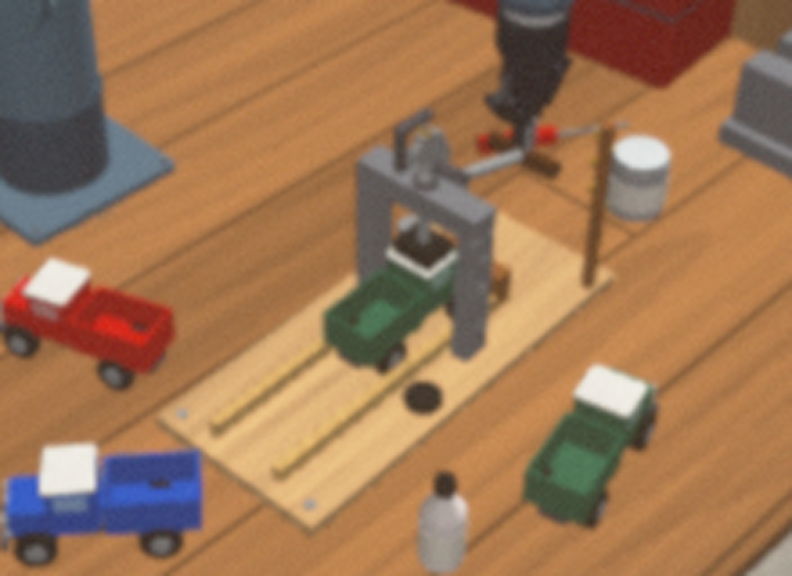

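The pad is on the roof at crop (422,245), the truck is still home, and the bystanders are unmoved. The bar top reads 160.5 against 159.6 for notch three, so I add 1 mm.

Call:
send_rows(
  targets=[
    [[0,0,0.1],0,1],
    [[0,0,0.1],0,1],
    [[0,0,0.1],0,1],
    [[0,0,0.1],0,1],
  ],
)

```text
t: 13.05
position: [0.5109, 0.2754, 0.1846]
orientation: [-3.135, -0.093, -0.005]
contact_force: [-4.2, 3.1, 12.2]
width: -0.0001
grip_force: 6.2
```

The force is 12.2 N and the tip is at z 159.6, which matches the third notch.

```bash
python3 -c "
from bench import bot
print(bot.job_done())"
```

```text
the job is handed in; nothing more can be done
None
```

The truck is home against the stop, and the arm is holding the lever down in the third notch (angle about 0.75, 12.2 N at the grip) with the pad on the roof; the job was handed in at about 13 s and no other thing on the bench was seen to move.

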